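# Set the plate washer's flow lever to the mark and lock it

## Robot

A 6-joint arm with a two-finger parallel gripper is mounted at the origin on the work surface. World frame = base frame: x ahead of the robot, y to its left, z up, the work surface at z = 0. Lengths are in mm, angles in degrees, forces in N, time in s.
With the tool pointing down it reaches from about 300 to 850 mm from the base axis. Payload 4.2 kg.
Tool frame: the origin (TCP) lies midway between the tips of the shut fingers; the grasp point (between the pads) lies 19 mm behind it; z points along the fingers, y is the line along which they close (so a half turn about z gives the same grasp; the last joint's range is limited). The gripper opens to 91 mm and grips with 3 to 60 N. Pads are 32 mm wide; open, the fingers measure 118 mm over their backs; the gripper's body (76 mm by 178 mm) begins 60 mm behind the grasp point.
Start: joints at [-71.276, 18.312, 89.639, -0, 72.044, -1.146], TCP at [195.441, -540.783, 213.976] pointing down, gripper open.
Joint ranges: [-177.97, 177.97], [-48.28, 115.42], [12.27, 149.76], [-77.06, 257.06], [2.81, 150.46], [-146.56, 146.56]. Speed limits (degrees/s): [147.25, 147.25, 180, 180, 180, 180].

## Interface

Orientations are given as [roll, pitch, yaw] about the fixed x, y, z axes, in that order (R = Rz(yaw) Ry(pitch) Rx(roll)).
In Python, from workcell import env gives the robot as it stands.
- The arm moves only by the tool send_rows, never from a script. Its argument "steps" is a list that holds one entry, the list of rows, each a list of 5 numbers: the shift along the tool's x, y, z scaled (see below), then the turn about the tool's z scaled (see below), then the opening, from 0 (shut) to 1 (fully open). In form: [[[dx, dy, dz, yaw, fingers], ...]]. A call has 1 to 5 rows; each row shifts and turns the commanded pose from where the row before left it, along the tool's axes as they then stand; what a row does not reach is not made up. The controller multiplies each number of a shift by 0.04 m and each number of a turn by 0.12 rad. A row lasts 1/12 s, in which the tool goes at most 41.7 mm and 7.16 degrees, less where a joint would pass 70% of its speed; a pose out of reach is approached as far as the arm can. A call with a number of a shift or a turn outside -1 to 1 is refused whole. A call with a gripper value outside its range is refused whole. The fingers move at their own pace and stop on an object; "squeeze" is the grip in N (left out, the last holds). Time passes only in rows, so rows that do not move let the fingers close. It gives the time, the measured TCP pose, the force, the opening and the grip force at its end, in the units of the state.
- env.state(): the state, without advancing time (a new reading comes with each control period).
- env.grab_frame(name): name is "scene" or "side" or "wrist"; returns a dict with "pixels" (420x560x3 uint8, red, green, blue), "depth" (420x560 float32, mm along the optical axis (not along the pixel's ray), 0 where there is no reading), "intrinsics" (3x3 intrinsics, pixels), "cam_to_world" (4x4, takes a point from camera to world coordinates). Camera axes: x right, y down, z forward; pixel columns grow to the right and rows downward; lengths in mm; the calibration is good to about 2 mm. The wrist camera is an equidistant fisheye: a pixel r from the principal point sees the ray r / f radians off the axis. A picture is of the moment at which its call begins.
- env.job_done(): hands the job in; it is judged then, once.
The state is a dict: "time_s": time; "qpos": joint angles; "qvel": joint speeds; "effort": joint torques, N m; "ee_pos": TCP position; "ee_rot": TCP orientation; "force": force on the tool from outside, world axes, zero at the start; "torque": the same for the moment, N m; "gripper_width": finger opening in mm; "gripper_force": force on a finger pad.
Only numpy, scipy, OpenCV 4.12 (cv2) and the standard library are available. Lean on these libraries where they do the work, as an engineer would, in place of code of your own. Each camera call takes 0.05 s, during which the arm holds its last target. There are 200 camera calls.

## Task

Swing the flow regulator's steel lever round until it points along the black mark line, straight at the lock hood, and leave it there. Then slide the hood over the lever's tip, all the way home to its stop, so that the lever is locked at the mark. Do not shove or knock over the things standing around the regulator.

Things in the scene. Friction and masses are not known exactly. Their poses are not given: they have to be found in the camera images.
- regulator: Flow regulator fixed to the bench: a round grey housing, 224 mm across and 30 mm high, with two short steel pipe stubs (30 mm high) at its rim. Origin: centre of its underside, on the lever's pivot axis; z up. The stubs point along its -x and -y.
- lever (a joint): Angle of the lever about the housing's centre (vertical axis), rad: at 0 the lever points along the regulator's +x; it grows anticlockwise seen from above; stops at -0.3 and 2.3. The lever turns stiffly (about 3 N at 70 mm from the pivot) and stays where it is left.
- lever_tip (a point): End of the steel lever, 107 mm from the pivot, 51 mm above the bench; x points outwards along the lever, z up. The lever is a plain bar 14 mm wide, 18 mm high (42 to 60 mm above the bench), with a rounded end, on a black hub 64 mm across whose top is 64 mm (centre cap 70 mm) above the bench.
- lock_rail: Lock rail fixed at the housing's rim: grey foot 62 mm wide, 38 mm high, 120 to 205 mm from the pivot. Origin on the bench under the pivot (the regulator's origin); x points outwards from the pivot along the rail, z up. A black mark line on its aluminium strip (33 mm high) runs along x, 62 to 118 mm from the pivot: the lever must point along this x. Always anticlockwise of the lever's start.
- lock_hood (a joint): How far the hood has slid inwards along the rail, towards the pivot, m: 0 open, 0.060 home at its stop; it takes about 2 N and stays where it is left. It starts open, 0 to 0.013, clear of the lever's swing.
- hood_tab (a point): Middle of the outer face of the hood's upright tab, 95 mm high, 172 mm from the pivot at joint 0; x points outwards along the rail. Tab: plate 10 mm thick, 50 wide, 73 to 117 mm above the bench. Hood: roofed aluminium channel reaching 50 mm inwards from this face, roof 73 mm high, cheeks 36 to 68 mm high, 24 mm apart inside, mouth flared to 38 mm, 50 mm wide outside.
- microplate: Bystander: loose white 96-well plate 127 x 85 x 14 mm beside the regulator; origin at the centre of its underside.
- jar: Bystander: loose jar, 66 mm across, 100 mm high, near the regulator; origin at the centre of its underside.
- tip_box: Bystander: loose grey tip box with clear lid 122 x 84 x 60 mm, near the regulator; origin at the centre of its underside.
- wash_bottle: Bystander: loose white bottle 72 mm across, 150 mm high, beyond the regulator; origin at the centre of its underside.
There are look-alikes about, which are no part of the job. Leave any blue, orange or yellow look-alike of the lock_rail alone.

How it is judged:
By the outcome, as a careful person would: the job done as asked, in the order asked, and still so for the second after the job is handed in, with the robot touching nothing.
It also fails if it takes over 45 s, if anything falls off the work surface, if the arm or the gripper's body presses on something with over 40 N, if the wrist force passes 120 N, or if a joint passes its speed limit or range.

## Working session

There is one attempt and no reset: what is moved stays moved. The work goes in short steps, Python scripts to look and compute and a tool call to move; the robot and the scene stay as the last step left them, time stands still between calls to the robot, and variables do not carry over. Pictures are saved under pics/ and viewed, at most 10 in all, crops included, and the job is handed in when it is done.

Besides the shell and the picture viewer there is one more tool, called after "Request:" by a JSON object that holds its "method" and its "body", one argument or row to a line. send_rows: Moves the arm, as the interface text tells. Shifts and turns lie within -1 to 1; 1 stands for 0.04 m of shift or 0.12 rad of turn. Its arguments: {"type":"object","properties":{"steps":{"type":"array"},"squeeze":{"type":"number"}},"required":["steps"]}

```bash
mkdir -p pics; cat > h.py <<'E'
import numpy as np,cv2
from workcell import env
def grab(n,f):
    d=env.grab_frame(n); cv2.imwrite(f'pics/{f}.png',d['pixels'][:,:,::-1]); np.savez(f'pics/{f}.npz',**d); return d
def load(f): return np.load(f'pics/{f}.npz')
def pt(d,u,v):
    K=d['intrinsics'];z=float(np.median(d['depth'][v-1:v+2,u-1:u+2]))
    p=[(u-K[0,2])/K[0,0]*z,(v-K[1,2])/K[1,1]*z,z,1]; return (d['cam_to_world']@p)[:3]
def onplane(d,u,v,h):
    K=d['intrinsics'];T=d['cam_to_world'];r=T[:3,:3]@[(u-K[0,2])/K[0,0],(v-K[1,2])/K[1,1],1];o=T[:3,3]
    return o+r*(h-o[2])/r[2]
E
python3 - <<'E'
from h import *
for n in('scene','side','wrist'):
    d=grab(n,n+'0');print(n,d['cam_to_world'].round(2).tolist(),d['intrinsics'].tolist())
print(env.state())
E
```

```text
scene [[-0.33, 0.77, -0.55, 1202.53], [0.94, 0.26, -0.19, 180.5], [-0.0, -0.58, -0.81, 1180.26], [0.0, 0.0, 0.0, 1.0]] [[512.7409738494696, 0.0, 278.3053091133049], [0.0, 512.7409738494696, 211.9989415029642], [0.0, 0.0, 1.0]]
side [[-0.94, -0.19, 0.28, 180.66], [-0.34, 0.55, -0.76, 661.51], [-0.01, -0.81, -0.58, 668.48], [0.0, 0.0, 0.0, 1.0]] [[401.64773048535676, 0.0, 277.6783079522621], [0.0, 401.64773048535676, 208.3499122005815], [0.0, 0.0, 1.0]]
wrist [[0.34, -0.91, -0.24, 261.54], [-0.94, -0.33, -0.08, -516.39], [-0.0, 0.25, -0.97, 384.07], [0.0, 0.0, 0.0, 1.0]] [[325.19226210127806, 0.0, 283.1830000230671], [0.0, 325.19226210127806, 211.73758423405613], [0.0, 0.0, 1.0]]
{'time_s': 0.15, 'qpos': array([-7.12755051e+01,  1.83418577e+01,  8.96886113e+01, -8.23251463e-04,
        7.20444149e+01, -1.14826396e+00]), 'qvel': array([-0.04341001, -0.09283444, -0.18444899, -0.04438558,  0.10540756,
        0.03238359]), 'effort': array([-8.50678998e-05, -4.12775946e+01, -2.32158101e+01,  7.27643422e-02,
        4.33709391e-02, -9.14203770e-05]), 'ee_pos': array([ 195.31643177, -540.416986  ,  213.33893388]), 'ee_rot': array([-1.79925116e+02, -7.17978592e-04,  1.98730127e+01]), 'force': array([-0.16894536, -0.03623561,  0.66907554]), 'torque': array([ 0.01703146, -0.00745995,  0.00367056]), 'gripper_force': 0.0, 'gripper_width': 91.20364130187812}
```

View pics/scene0.png

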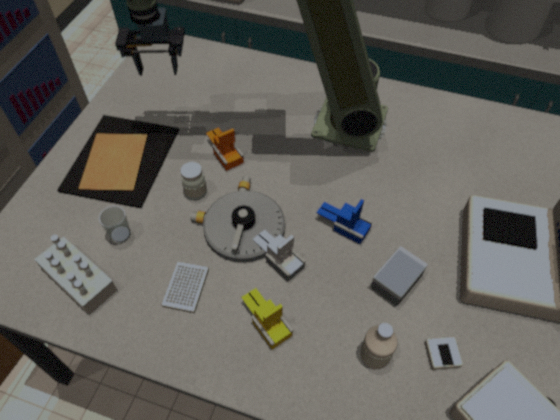

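View pics/side0.png

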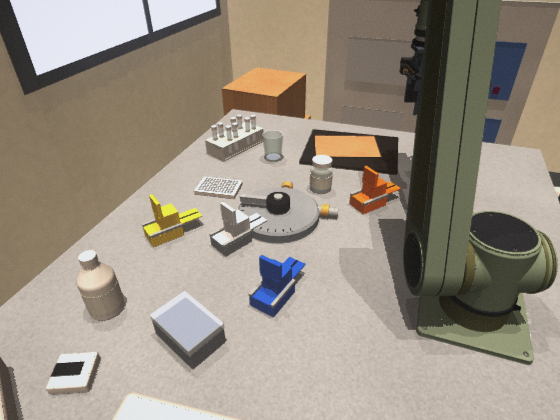

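Scene picture: the grey regulator is centred at about (243,222), with the lever pointing to (237,248). The candidates for lock rail and hood are orange (225,147), blue (347,220), yellow (267,318) and bare aluminium/grey (280,252). By the description I choose the grey one, which sits at the housing's rim. I'll check it in a close crop.

```bash
python3 - <<'E'
from h import *
a=cv2.imread('pics/scene0.png')[170:290,180:320];cv2.imwrite('pics/c1.png',cv2.resize(a,None,fx=5.5,fy=5,interpolation=cv2.INTER_CUBIC)[:, :770])
a=cv2.imread('pics/side0.png')[165:265,195:335];cv2.imwrite('pics/c2.png',cv2.resize(a,None,fx=5,fy=5,interpolation=cv2.INTER_CUBIC))
E
```

```text
(no output)
```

View pics/c1.png

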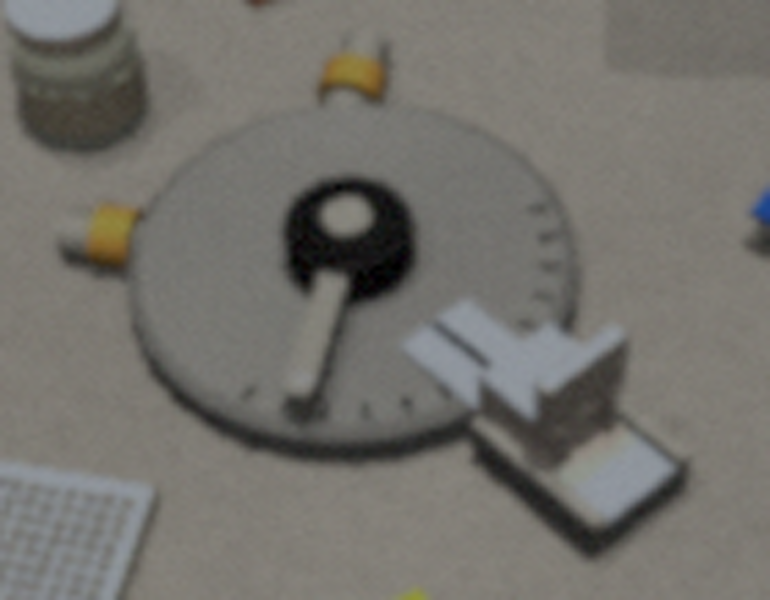

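View pics/c2.png

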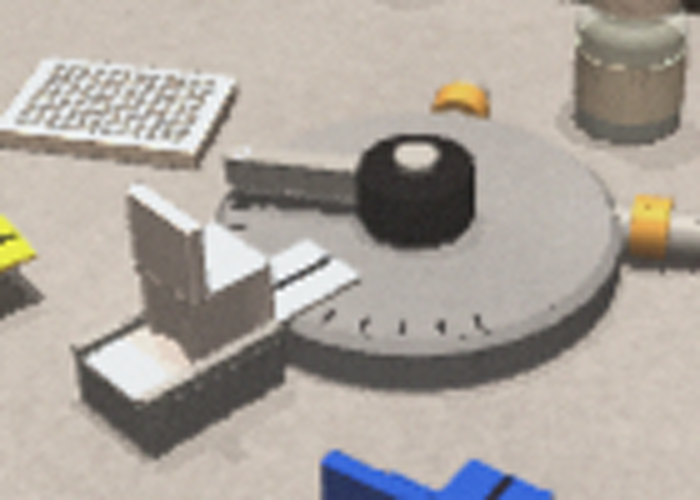

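The crop shows a bare-aluminium hood on a grey foot with a black mark on its strip (mark at c1 435,322 to 487,363), which confirms the choice. The lever tip is at c1 (298,385), the cap at (347,215), and the tab's top corners at (540,390) and (620,325). The side crop shows the same parts, so I'll triangulate them.

```bash
cat >> h.py <<'E'
def ray(d,u,v):
    K=d['intrinsics'];T=d['cam_to_world'];r=T[:3,:3]@[(u-K[0,2])/K[0,0],(v-K[1,2])/K[1,1],1];return T[:3,3],r/np.linalg.norm(r)
def tri(*ors):
    A=sum(np.eye(3)-np.outer(r,r) for o,r in ors);b=sum((np.eye(3)-np.outer(r,r))@o for o,r in ors);return np.linalg.solve(A,b)
E
python3 - <<'E'
from h import *
a,b=load('scene0'),load('side0')
P={'cap':((347,215),(417,155),70),'tip':((300,385),(230,157),60),'tabL':((537,390),(132,188),117),'tabR':((620,325),(203,233),117),'mkin':((435,322),(330,260),33),'mkout':((487,363),(280,287),33),'footA':((597,527),(77,350),38),'footB':((685,462),(155,410),38)}
for k,(p,q,h) in P.items():
    u,v=180+p[0]/5.5,170+p[1]/5;s,t=195+q[0]/5,165+q[1]/5
    print(k,'tri',tri(ray(a,u,v),ray(b,s,t)).round(),'sc',onplane(a,u,v,h).round(),'sd',onplane(b,s,t,h).round(),'dep',pt(a,round(u),round(v)).round(),pt(b,round(s),round(t)).round())
for n,u,v in[('jar',193,172),('bottle',384,331),('tipbox',400,270),('plate',186,285),('plR',207,268)]: print(n,pt(a,u,v).round())
# jar/housing
d=b
print(tri(ray(b,320,162),ray(a,192,171)).round())
E
```

```text
cap tri [ 490. -172.   70.] sc [ 491. -171.   70.] sd [ 489. -173.   70.] dep [ 491. -171.   71.] [ 490. -171.   72.]
tip tri [ 591. -156.   59.] sc [ 591. -156.   60.] sd [ 590. -153.   60.] dep [ 591. -155.   60.] [ 590. -153.   61.]
tabL tri [588. -40. 114.] sc [591. -39. 117.] sd [586. -37. 117.] dep [586. -39. 110.] [586. -35. 117.]
tabR tri [540. -17. 114.] sc [543. -16. 117.] sd [538. -14. 117.] dep [476. -35.   9.] [564. -66.  74.]
mkin tri [ 518. -117.   33.] sc [ 518. -117.   33.] sd [ 518. -117.   33.] dep [ 517. -117.   33.] [ 517. -115.   35.]
mkout tri [534. -85.  34.] sc [534. -84.  33.] sd [534. -87.  33.] dep [559. -73.  74.] [534. -86.  35.]
footA tri [609.  -4.  34.] sc [612.  -3.  38.] sd [606.  -1.  38.] dep [607.  -3.  31.] [609.  -4.  36.]
footB tri [556.  21.  29.] sc [563.  24.  38.] sd [550.  27.  38.] dep [541.  20.   2.] [556.  17.  28.]
jar [ 427. -341.  101.]
bottle [730. 248. 151.]
tipbox [520. 257.  61.]
plate [ 711. -244.   15.]
plR [ 648. -213.   14.]
[ 422. -347.   95.]
```

The pivot is at about (490,-172), the lever at 9.5° and the rail at 63° in world yaw. I'll grip the lever loosely across its width at a radius of about 65 mm and swing it. First I move above it.

Request:
{"method": "send_rows", "body": {
  "steps": [
    [[0.83, -0.42, 0, 0, 1], [0.83, -0.42, 0, 0, 1], [0.83, -0.42, 0, 0, 1], [0.83, -0.42, 0, 0, 1], [0.83, -0.42, 0, 0, 1]]
  ]
}}

```text
time_s: 0.57
ee_pos: [323.7, -403.9, 213.7]
ee_rot: [-180.0, 0.0, 19.8]
force: [0.3, -0.8, -0.3]
gripper_width: 91.3
gripper_force: 0.0
```

Request:
{"method": "send_rows", "body": {
  "steps": [
    [[0.83, -0.42, 0, 0, 0.6], [0.83, -0.42, 0, 0, 0.6], [0.83, -0.42, 0, 0, 0.6], [0.83, -0.42, 0, 0, 0.6], [0.83, -0.42, 0, 0, 0.6]]
  ]
}}

```text
time_s: 0.98
ee_pos: [451.4, -268.3, 213.8]
ee_rot: [-180.0, 0.0, 19.9]
force: [0.7, -0.4, 0.6]
gripper_width: 60.7
gripper_force: 0.0
```

Request:
{"method": "send_rows", "body": {
  "steps": [
    [[0.83, -0.42, 0, 0, 0.6], [0.83, -0.42, 0, 0, 0.6], [0.83, -0.42, 0, 0.75, 0.6], [0, 0, 0, 0.76, 0.6], [0, 0, 0, 0, 0.6]]
  ]
}}

```text
time_s: 1.4
ee_pos: [528.0, -187.0, 213.4]
ee_rot: [-180.0, 0.1, 9.6]
force: [-1.0, -0.1, -0.6]
gripper_width: 55.0
gripper_force: 0.0
```

Request:
{"method": "send_rows", "body": {
  "steps": [
    [[0.75, -0.53, 0, 0, 0.6], [0, 0, 0.85, 0, 0.6], [0, 0, 0.85, 0, 0.6], [0, 0, 0.85, 0, 0.6], [0, 0, 0, 0, 0.6]]
  ]
}}

```text
time_s: 1.82
ee_pos: [547.8, -162.1, 105.6]
ee_rot: [-179.7, 0.7, 9.6]
force: [-1.5, 0.9, -0.5]
gripper_width: 55.1
gripper_force: 0.0
```

```bash
python3 - <<'E'
from h import *
grab('wrist','w1');grab('scene','s1')
a=cv2.imread('pics/w1.png');b=cv2.resize(cv2.imread('pics/s1.png')[150:300,150:340],(560,442))
cv2.imwrite('pics/c3.png',cv2.resize(np.hstack([a[:,:],b[:420]]),(800,300)))
print(env.state()['ee_pos'])
E
```

```text
[ 552.32470947 -163.43858276  111.64428122]
```

View pics/c3.png

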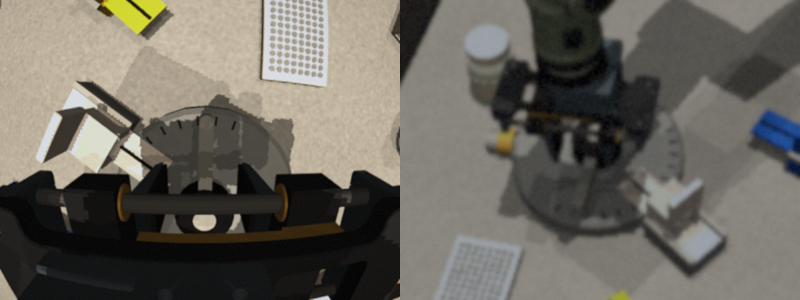

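The wrist view shows the lever at about (205,150), centred between the fingers at (150,190) and (255,190). I'll descend and grip.

Request:
{"method": "send_rows", "body": {
  "steps": [
    [[0, 0, 0.6, 0, 0.6], [0, 0, 0.6, 0, 0.6], [0, 0, 0.54, 0, 0.6], [0, 0, 0, 0, 0.6], [0, 0, 0, 0, 0.6]]
  ]
}}

```text
time_s: 2.33
ee_pos: [554.1, -163.6, 44.0]
ee_rot: [179.9, -0.1, 9.5]
force: [0.7, -0.0, 0.4]
gripper_width: 55.1
gripper_force: 0.0
```

Request:
{"method": "send_rows", "body": {
  "steps": [
    [[0, 0, 0, 0, 0], [0, 0, 0, 0, 0], [0, 0, 0, 0, 0], [0, 0, 0, 0, 0], [0, 0, 0, 0, 0]]
  ],
  "squeeze": 10
}}

```text
time_s: 2.75
ee_pos: [553.6, -163.0, 43.1]
ee_rot: [180.0, -0.1, 9.5]
force: [-0.7, 0.4, -0.2]
gripper_width: 24.3
gripper_force: 0.0
```

Request:
{"method": "send_rows", "body": {
  "steps": [
    [[0, 0, 0, 0, 0], [0, 0, 0, 0, 0], [0, 0, 0, 0, 0], [0, 0, 0, 0, 0], [0, 0, 0, 0, 0]]
  ]
}}

```text
time_s: 3.17
ee_pos: [553.5, -163.1, 42.6]
ee_rot: [180.0, -0.0, 9.5]
force: [-0.4, -0.8, 2.8]
gripper_width: 14.0
gripper_force: 10.0
```

Request:
{"method": "send_rows", "body": {
  "steps": [
    [[-0.006, -0.139, 0, -0.727, 0], [-0.006, -0.139, 0, -0.727, 0], [-0.006, -0.139, 0, -0.727, 0], [-0.006, -0.139, 0, -0.727, 0], [-0.006, -0.139, 0, -0.727, 0]]
  ]
}}

```text
time_s: 3.58
ee_pos: [543.1, -137.3, 42.6]
ee_rot: [179.9, -0.0, 34.7]
force: [-0.7, -2.1, 2.7]
gripper_width: 13.9
gripper_force: 10.0
```

Request:
{"method": "send_rows", "body": {
  "steps": [
    [[-0.006, -0.139, 0, -0.727, 0], [-0.006, -0.139, 0, -0.727, 0], [-0.006, -0.139, 0, -0.727, 0], [-0.006, -0.139, 0, -0.727, 0], [-0.006, -0.139, 0, -0.727, 0]]
  ]
}}

```text
time_s: 4.0
ee_pos: [523.0, -118.6, 42.6]
ee_rot: [179.9, 0.0, 59.7]
force: [0.1, -2.2, 2.7]
gripper_width: 13.6
gripper_force: 10.0
```

Request:
{"method": "send_rows", "body": {
  "steps": [
    [[-0.004, -0.095, 0, -0.5, 0], [0, 0, 0, 0, 0], [0, 0, 0, 0, 0], [0, 0, 0, 0, 0]]
  ]
}}

```text
time_s: 4.33
ee_pos: [519.7, -116.8, 42.6]
ee_rot: [180.0, 0.0, 62.9]
force: [-1.0, -0.9, 4.2]
gripper_width: 14.0
gripper_force: 10.0
```

```bash
python3 - <<'E'
from h import *
for n in('wrist','scene','side'): grab(n,n+'2')
s=env.state();print(s['ee_pos'],s['ee_rot'],s['force'])
b=cv2.imread('pics/wrist2.png')
c=cv2.resize(cv2.imread('pics/side2.png')[160:270,180:330],(573,420))
cv2.imwrite('pics/c4.png',cv2.resize(np.hstack([b,c]),(800,300)))
E
```

```text
[ 519.70167213 -116.79785128   42.6389611 ] [1.79962082e+02 5.44949752e-03 6.28862714e+01] [ 0.68133899 -0.6233083   5.61641457]
```

View pics/c4.png

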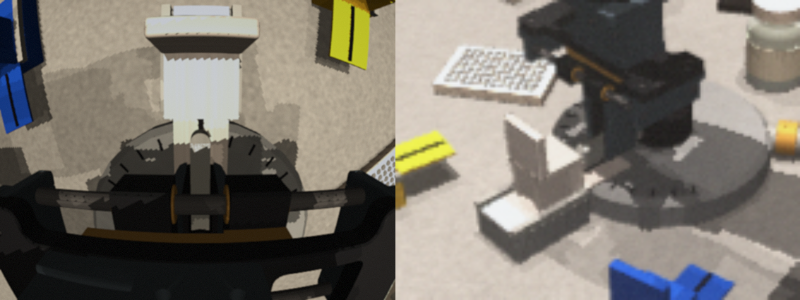

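The wrist view shows the lever pointing at the hood, in line with the mark at about (200,128). I'll release, rise, and check the alignment with a clear view.

Request:
{"method": "send_rows", "body": {
  "steps": [
    [[0, 0, 0, 0, 0.5], [0, 0, 0, 0, 0.5], [0, 0, 0, 0, 0.5], [0, 0, 0, 0, 0.5], [0, 0, -0.5, 0, 0.5]]
  ]
}}

```text
time_s: 4.9
ee_pos: [516.4, -115.8, 59.2]
ee_rot: [-179.5, 0.1, 62.9]
force: [0.4, 0.0, 0.4]
gripper_width: 44.1
gripper_force: 0.0
```

Request:
{"method": "send_rows", "body": {
  "steps": [
    [[0, 0, -1, 0, 0.5], [0, 0, -1, 0, 0.5], [0, 0, -1, 0, 0.5], [0, 0, -0.8, 0, 0.5], [0, 0, 0, 0, 0]]
  ]
}}

```text
time_s: 5.32
ee_pos: [523.0, -117.4, 221.4]
ee_rot: [179.2, -0.2, 62.9]
force: [0.8, -0.6, 1.1]
gripper_width: 41.5
gripper_force: 0.0
```

Request:
{"method": "send_rows", "body": {
  "steps": [
    [[0.77, 0, 0, 0, 0], [0.77, 0, 0, 0, 0], [0.77, 0, 0, 0, 0], [0.77, 0, 0, 0, 0], [0.77, 0, 0, 0, 0]]
  ]
}}

```text
time_s: 5.73
ee_pos: [589.5, 21.9, 213.5]
ee_rot: [-179.9, 0.0, 62.9]
force: [0.1, -1.1, 0.3]
gripper_width: 8.5
gripper_force: 0.0
```

```bash
python3 - <<'E'
from h import *
for n in('wrist','scene','side'): grab(n,n+'3')
s=env.state();print(s['ee_pos'],s['ee_rot'],s['gripper_width'])
b=cv2.resize(cv2.imread('pics/scene3.png')[180:280,190:310],(500,417));
c=cv2.resize(cv2.imread('pics/side3.png')[165:265,205:325],(500,417))
w=cv2.imread('pics/wrist3.png')
cv2.imwrite('pics/c5.png',np.vstack([np.hstack([b,c])[:, :],])[:, :] if 0 else cv2.resize(np.hstack([b,c]),(800,334)))
E
```

```text
[589.61850556  22.23736759 213.04890897] [-1.79904827e+02  4.67779608e-02  6.30792588e+01] 0.5115999535022583
```

View pics/c5.png

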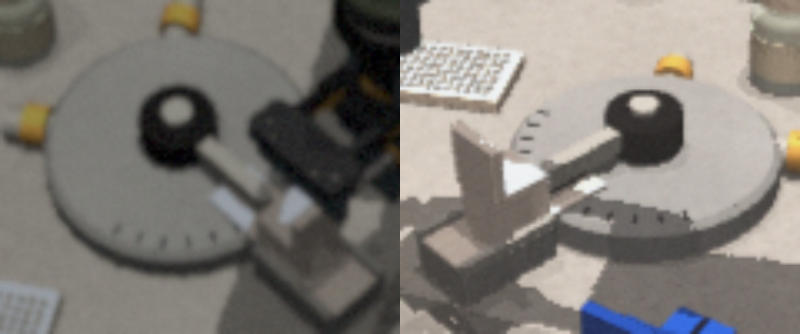

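The lever now lies over the strip in line with the hood, with its tip at scene crop (262,190). I'll put a number on the two angles using depth.

```bash
python3 - <<'E'
from h import *
def cloud(d):
    K=d['intrinsics'];z=d['depth'].astype(float);v,u=np.indices(z.shape)
    P=np.stack([(u-K[0,2])/K[0,0]*z,(v-K[1,2])/K[1,1]*z,z],-1)[z>0];T=d['cam_to_world'];return P@T[:3,:3].T+T[:3,3]
for n in('scene','side'):
  for f in (n+'0',n+'3'):
    P=cloud(load(f));h=P[(P[:,2]>67)&(P[:,2]<75)&(np.hypot(P[:,0]-490,P[:,1]+172)<14)];c=h.mean(0)
    q=P[:,:2]-[490,-172];r=np.hypot(*q.T);a=np.degrees(np.arctan2(q[:,1],q[:,0]))
    L=(r>40)&(r<106)&(P[:,2]>57)&(P[:,2]<63)&(a<80)&(a>-10)
    T=(r>115)&(r<180)&(P[:,2]>71)&(P[:,2]<76)&(a>45)&(a<80)
    M=(r>115)&(r<180)&(P[:,2]>100)&(P[:,2]<120)&(a>45)&(a<80)
    def w(m,tag):
        if m.sum()<5: print(tag,'none');return
        X=q[m];th=np.radians(63);e=X@[-np.sin(th),np.cos(th)];l=X@[np.cos(th),np.sin(th)]
        print(tag,m.sum(),'ang',np.median(a[m]).round(1),'perp',np.percentile(e,[2,50,98]).round(1),'along',np.percentile(l,[2,98]).round(1))
    print(f,'cap',c.round(1));w(L,'lever');w(T,'roof');w(M,'tab')
E
```

```text
scene0 cap [ 489.7 -171.2   70.5]
lever 105 ang 8.1 perp [-86.1 -58.5 -31.7] along [21.8 62.8]
roof 127 ang 60.6 perp [-24.2  -5.4  21.6] along [118.3 167.4]
tab 114 ang 61.6 perp [-25.4  -4.   21.6] along [158.5 168.6]
scene3 cap [ 489.9 -171.8   70.2]
lever 96 ang 62.9 perp [-7.1 -0.1  7.5] along [ 41.2 104.4]
roof 113 ang 59.8 perp [-24.   -6.9  16.3] along [117.4 167.2]
tab 62 ang 58.5 perp [-26.1 -13.   -0.2] along [158.  168.8]
side0 cap [ 490.  -169.7   70.7]
lever 89 ang 10.5 perp [-85.6 -58.4 -30.5] along [19.9 63.4]
roof 133 ang 66.2 perp [-22.2   8.2  22.1] along [118. 169.]
tab 134 ang 64.0 perp [-24.1   2.7  23.7] along [159.6 169.3]
side3 cap [ 489.7 -169.9   71. ]
lever 103 ang 63.7 perp [-9.1  0.8  6.9] along [ 41.2 103.4]
roof 134 ang 66.1 perp [-21.8   7.4  22. ] along [118.7 168.5]
tab 131 ang 64.3 perp [-25.1   3.7  23.4] along [159.4 169.4]
```

Lever and rail agree to within about 0.5°, and the tab's outer face is at about 169 mm. Next I'll lower the shut fingers behind the tab and push inwards (-x of the tool).

Request:
{"method": "send_rows", "body": {
  "steps": [
    [[0, 0, 0.8, 0, 0], [0, 0, 0.8, 0, 0], [0, 0, 0.8, 0, 0], [0, 0, 0.7, 0, 0], [0, 0, 0, 0, 0]]
  ]
}}

```text
time_s: 6.3
ee_pos: [584.3, 19.3, 84.4]
ee_rot: [-179.3, 0.4, 62.8]
force: [-0.7, 0.8, 0.9]
gripper_width: 0.4
gripper_force: 0.0
```

Request:
{"method": "send_rows", "body": {
  "steps": [
    [[-0.25, 0, 0, 0, 0], [-0.25, 0, 0, 0, 0], [-0.2, 0, 0, 0, 0], [-0.15, 0, 0, 0, 0], [-0.15, 0, 0, 0, 0]]
  ]
}}

```text
time_s: 6.72
ee_pos: [572.3, -15.7, 92.4]
ee_rot: [179.8, -0.1, 62.8]
force: [1.1, 2.3, 2.3]
gripper_width: 0.3
gripper_force: 1.1
```

Request:
{"method": "send_rows", "body": {
  "steps": [
    [[-0.15, 0, 0, 0, 0], [-0.15, 0, 0, 0, 0], [-0.15, 0, 0, 0, 0], [-0.15, 0, 0, 0, 0], [-0.15, 0, 0, 0, 0]]
  ]
}}

```text
time_s: 7.13
ee_pos: [557.6, -42.2, 90.4]
ee_rot: [180.0, -0.0, 62.9]
force: [1.8, 1.2, 1.7]
gripper_width: 0.5
gripper_force: 1.1
```

Request:
{"method": "send_rows", "body": {
  "steps": [
    [[-0.1, 0, 0, 0, 0], [-0.1, 0, 0, 0, 0], [-0.1, 0, 0, 0, 0], [-0.08, 0, 0, 0, 0], [-0.05, 0, 0, 0, 0]]
  ]
}}

```text
time_s: 7.55
ee_pos: [549.5, -57.5, 90.3]
ee_rot: [-180.0, 0.0, 62.9]
force: [1.3, 0.9, 1.4]
gripper_width: 0.6
gripper_force: 1.0
```

Request:
{"method": "send_rows", "body": {
  "steps": [
    [[-0.04, 0, 0, 0, 0], [-0.04, 0, 0, 0, 0], [0, 0, 0, 0, 0]]
  ]
}}

```text
time_s: 7.8
ee_pos: [549.4, -57.9, 90.4]
ee_rot: [180.0, -0.3, 62.8]
force: [4.7, 8.7, -0.5]
gripper_width: 0.5
gripper_force: 4.7
```

It stopped at 128.6 mm, where home is expected at 128, and the force rose to 10 N. One more small press, then back off and check.

Request:
{"method": "send_rows", "body": {
  "steps": [
    [[-0.05, 0, 0, 0, 0], [-0.05, 0, 0, 0, 0], [0, 0, 0, 0, 0]]
  ]
}}

```text
time_s: 8.05
ee_pos: [549.4, -58.1, 90.7]
ee_rot: [179.9, -0.7, 62.7]
force: [7.9, 20.2, -0.9]
gripper_width: 0.5
gripper_force: 10.7
```

Request:
{"method": "send_rows", "body": {
  "steps": [
    [[0.3, 0, 0, 0, 0], [0.5, 0, 0, 0, 0], [0.5, 0, -0.5, 0, 0], [0.7, 0, -1, 0, 0], [0.7, 0, -1, 0, 0]]
  ]
}}

```text
time_s: 8.47
ee_pos: [590.3, 25.5, 177.9]
ee_rot: [-179.7, 0.2, 62.9]
force: [1.1, -0.6, -0.0]
gripper_width: 0.8
gripper_force: 0.0
```

Request:
{"method": "send_rows", "body": {
  "steps": [
    [[0.5, 0, -0.8, 0, 0], [0.5, 0, 0, 0, 0], [0.5, 0, 0, 0, 0], [0, 0, 0, 0, 0], [0, 0, 0, 0, 0]]
  ]
}}

```text
time_s: 8.88
ee_pos: [618.5, 78.8, 209.6]
ee_rot: [-179.9, 0.2, 63.0]
force: [-0.3, -0.6, 0.3]
gripper_width: 0.0
gripper_force: 0.0
```

```bash
python3 - <<'E'
from h import *
for n in('scene','side'): grab(n,n+'4')
d=load('side4')
K=d['intrinsics'];z=d['depth'].astype(float);v,u=np.indices(z.shape)
P=(np.stack([(u-K[0,2])/K[0,0]*z,(v-K[1,2])/K[1,1]*z,z],-1)[z>0])@d['cam_to_world'][:3,:3].T+d['cam_to_world'][:3,3]
q=P[:,:2]-[490,-172];th=np.radians(63);e=q@[-np.sin(th),np.cos(th)];l=q@[np.cos(th),np.sin(th)]
for lo,hi,a,b in((100,116,60,180),(71,76,50,170),(57,63,40,60)):
    m=(P[:,2]>lo)&(P[:,2]<hi)&(abs(e)<30)&(l>a)&(l<b);print(m.sum(),np.percentile(l[m],[2,98]).round(1),np.percentile(e[m],[2,50,98]).round(1))
b=cv2.resize(cv2.imread('pics/scene4.png')[180:280,190:310],(500,417));
c=cv2.resize(cv2.imread('pics/side4.png')[165:265,205:325],(500,417))
cv2.imwrite('pics/c6.png',cv2.resize(np.hstack([b,c]),(800,334)))
E
```

```text
83 [104.2 113.4] [-25.4   5.9  24.1]
121 [ 62.6 112.7] [-21.    8.7  22.8]
16 [40.5 50.5] [-7.6  3.4  7. ]
```

View pics/c6.png

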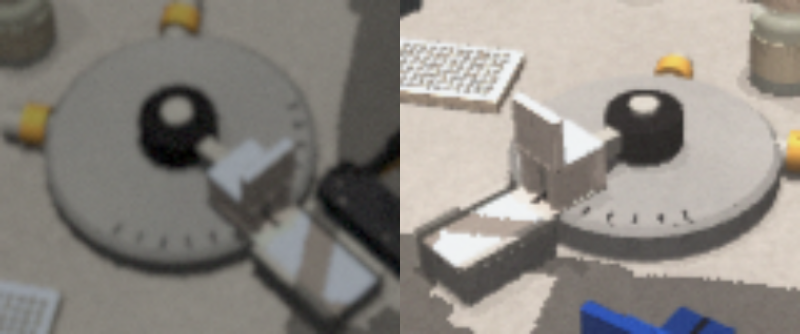

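The hood covers the lever tip, and its face is at about 112 mm, which is home. The lever is locked at the mark, the bystanders have not moved, and the gripper is clear.

```bash
python3 -c "
from workcell import env
print(env.job_done())"
```

```text
the job is handed in; nothing more can be done
None
```

The lever points along the black mark, to within about 0.5° by depth measurement, and the hood is pushed home over its tip (it held against about 21 N); I saw nothing else move, and the job was handed in at about 9 s.

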